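Press the cutting template level on the cutting stand

TASK

Take the aluminium cutting template that lies in front of the black case by its black knob and lay it on the green mat of the cutting stand while the stand's bed is still tilted up, centred within the white corner marks and with its long side running front to back with the mat's. Press it down until the bed is fully down and the template sits level, then let go.

Things in the scene. Friction and masses are not known exactly. Their poses are not given: they have to be found in the camera images.
- template_mid (a point): Middle (11.5 mm above the underside) of the loose cutting template: bright aluminium plate 76 (its x) x 63 (y) x 4 mm with a round black knob, 19 mm wide, upright on its centre, the knob's top 23 mm above the underside; about 90 g. Lies knob up on the worktop near the black case, in any order with a white paper stack of like outline and a black stopwatch.
- bed_mark (a point): Centre of the top of the green mat (102 x 88 mm, four white corner marks) on the tilting bed of the fixed grey cutting stand (130 x 120 x 12 mm). x: along the mat's long side to the hinge at its far edge; y: across; z: out of the mat. Bed fully down: level, this point 22 mm above the worktop. Hinge axis: along y, 58 mm from here along +x, 5 mm below the mat's top.
- bed (a joint): Tilt of the bed about its hinge, rad: 0 = fully down and level (firm stop), positive = edge nearer the robot raised; starts between 0.14 and 0.20. The hinge is stiff: the bed stays where it is left, also under the template's weight, and goes down under about 4 N pressed at its centre.
Not all that is in view belongs to the job. Of the things like the part that bears template_mid, leave any that is blue; of the rest the smaller one is meant.

How it is judged:
By the outcome, as a careful person would: the job done as asked, in the order asked, and still so for the second after the job is handed in, with the robot touching nothing.
It also fails if it takes over 38 s, if anything falls off the work surface, if the arm or the gripper's body presses on something with over 40 N, if the wrist force passes 120 N, or if a joint passes its speed limit or range.

ROBOT

A 6-joint arm with a two-finger parallel gripper is mounted at the origin on a cart in front of the work surface, level with it; the furniture and walls round the work are solid. World frame = base frame: x ahead of the robot, y to its left, z up, the work surface at z = 0. Lengths are in m, angles in rad, forces in N, time in s.
With the tool pointing down it reaches from about 0.325 to 0.75 m from the base axis. Payload 7.6 kg.
Tool frame: the origin (TCP) lies between the finger pads; the fingertips stand 14 mm ahead of it and the grasp point (between the pads) lies 5 mm behind it; z points along the fingers, y is the line along which they close (so a half turn about z gives the same grasp; the last joint's range is limited). The gripper opens to 85 mm and grips with 20 to 120 N. Pads are 22 mm wide; open, the fingers measure 114 mm over their backs; the gripper's body (76 mm by 85 mm) begins 54 mm behind the grasp point. The pads swing forward as they close: fully open they stand 13 mm farther back than shut.
Start: joints at [1.175, 0.052, 1.401, -0, 1.689, -0.07], TCP at [0.168, 0.497, 0.245] pointing down, gripper open.
Joint ranges: [-2.9, 2.9], [-0.91, 2.17], [0.12, 2.37], [-1.06, 4.2], [0.26, 2.73], [-2.93, 2.93]. Speed limits (rad/s): [2.57, 2.57, 3.01, 3.14, 3.14, 3.14].

INTERFACE

Orientations are given as a unit quaternion [w, x, y, z].
In Python, from workcell import ctrl, capture, outline_of, pinpoint gives the robot as it stands. The module is installed in compiled form; this text tells all that it offers.
- The arm moves only by the tool jog_arm, never from a script. Its argument "commands" is a list that holds one entry, the list of rows, each a list of 7 numbers: the opening, from 0 (shut) to 1 (fully open), then the shift along the world's x, y, z in m, then the turn, a rotation vector about the world's x, y, z in rad. A call has 1 to 20 rows; each row is the pose to reach, as a shift and turn from the pose commanded when the call began; what a row does not reach only later rows make up. A row lasts 1/8 s, in which the tool goes at most 62.5 mm and 10.7 degrees, less where a joint would pass 70% of its speed; a pose out of reach is approached as far as the arm can. A call with a gripper value outside its range is refused whole. The fingers move at their own pace and stop on an object; "force" is the grip in N (left out, the last holds). Time passes only in rows, so rows that repeat a pose let the fingers close. It gives the time, the measured TCP pose, the force, the opening and the grip force at its end, in the units of the state.
- ctrl.read_state(): the state, without advancing time (a new reading comes with each control period).
- capture(name): name is "side" or "top"; returns a dict with "image" (400x640x3 uint8, red, green, blue), "fovy" (degrees; the focal length in pixels is half the picture's height over the tangent of half this angle, whatever the lens; pixels are square), "cx", "cy" (the principal point, pixels), "R" (3x3) and "t" (3): a world point X has camera coordinates R X + t. Camera axes: x right, y down, z forward; pixel columns grow to the right and rows downward; lengths in m; the calibration is good to about 2 mm. A picture is of the moment at which its call begins. There is no depth.
- ctrl.job_done(): hands the job in; it is judged then, once.
Trained networks look in a picture, given as the dict that the camera call returned (one of the last four; its "shot" number tells which), for a name from the list of things; names that differ only in an ending like _2 or _b are one class to them, and where a whole thing is asked for, a point or a joint stands for the part that bears it (a point fixed in the world has none). Each returns a list of dicts, best first, with "confidence" (0 to 1); they miss things now and then, are a little off and sometimes report something else, mostly with a low value. They report only what shows in the picture. A call takes as long as a camera call. They do not tell look-alikes from the thing itself.
- outline_of(picture, query): "region" (400x640 bool, what is visible of it).
- pinpoint(picture, query): "centre" ([x, y, z] in m, in the coordinates of the camera as it stood for that picture, good to about 4 mm: a listed point, or the origin of a listed thing).
The state is a dict: "time": time; "q": joint angles; "dq": joint speeds; "joint_efforts": joint torques, N m; "position": TCP position; "tool_rot": TCP orientation; "contact_force": force on the tool from outside, world axes, zero at the start; "wrist_torque": the same for the moment, N m; "gripper_width": finger opening in m; "finger_force": force on a finger pad.
Only numpy, scipy, OpenCV 4.12 (cv2) and the standard library are available. Lean on these libraries where they do the work, as an engineer would, in place of code of your own. Each camera call takes 0.05 s, during which the arm holds its last target. There are 200 camera calls.

## Working session

There is one attempt and no reset: what is moved stays moved. The work goes in short steps, Python scripts to look and compute and a tool call to move; the robot and the scene stay as the last step left them, time stands still between calls to the robot, and variables do not carry over. Pictures are saved under pics/ and viewed, at most 10 in all, crops included, and the job is handed in when it is done.

Besides the shell and the picture viewer there is one more tool, called after "Request:" as name(argument=value, ...), one argument or row to a line, values as JSON. jog_arm: Moves the arm, as the interface text tells. Its arguments: {"type":"object","properties":{"commands":{"type":"array"},"force":{"type":"number"}},"required":["commands"]}

```bash
mkdir -p pics
cat > h.py <<'E'
import numpy as np,cv2
from workcell import ctrl,capture,outline_of,pinpoint
def K(p):
    f=200/np.tan(np.radians(p['fovy'])/2);return f
def proj(p,X):
    c=p['R']@np.array(X)+p['t'];f=K(p);return np.array([p['cx']+f*c[0]/c[2],p['cy']+f*c[1]/c[2]])
def ray(p,u,v):
    f=K(p);R=np.array(p['R']);d=R.T@np.array([(u-p['cx'])/f,(v-p['cy'])/f,1.]);return -R.T@np.array(p['t']),d
def atz(p,u,v,z):
    o,d=ray(p,u,v);return o+d*(z-o[2])/d[2]
def tri(a,b):
    A=[];r=[]
    for p,(u,v) in (a,b):
        o,d=ray(p,u,v);d=d/np.linalg.norm(d);M=np.eye(3)-np.outer(d,d);A.append(M);r.append(M@o)
    return np.linalg.lstsq(np.vstack(A),np.hstack(r),rcond=None)[0]
def world(p,c): return np.array(p['R']).T@(np.array(c)-np.array(p['t']))
E
python3 - <<'E'
from h import *
for n in('side','top'):
    p=capture(n);cv2.imwrite(f'pics/{n}0.png',p['image'][:,:,::-1])
    print(n,p['fovy'],p['cx'],p['cy'],'cam',(-np.array(p['R']).T@p['t']).round(3))
    for q in('template_mid','bed_mark','bed'):
        for d in pinpoint(p,q):
            w=world(p,d['centre']);print(q,round(d['confidence'],2),w.round(4),proj(p,w).round())
        for d in outline_of(p,q):
            m=d['region'];ys,xs=np.nonzero(m);print('  o',q,round(d['confidence'],2),m.sum(),xs.min(),xs.max(),ys.min(),ys.max())
print(ctrl.read_state())
E
```

```text
side 54.835070030083024 313.8921835053824 196.79294181094536 cam [ 0.535 -0.836  0.604]
template_mid 0.94 [ 0.4258 -0.0176  0.0117] [280. 186.]
template_mid 0.71 [ 0.6433 -0.2495  0.014 ] [371. 249.]
template_mid 0.55 [ 0.4417 -0.4056  0.0144] [269. 309.]
  o template_mid 0.94 1249 246 289 296 336
  o template_mid 0.78 449 263 295 179 196
  o template_mid 0.6 1240 351 393 237 270
bed_mark 0.59 [ 0.4658 -0.2633  0.0321] [287. 247.]Traceback (most recent call last):
  File "<stdin>", line 6, in <module>
ValueError: it knows: bed_mark, template_mid
```

Run:
```python
from h import *
for n in('side','top'):
    p=capture(n);cv2.imwrite(f'pics/{n}0.png',p['image'][:,:,::-1])
    print(n,p['fovy'],p['cx'],p['cy'],'cam',(-np.array(p['R']).T@p['t']).round(3))
    for q in('template_mid','bed_mark'):
        for d in pinpoint(p,q):
            w=world(p,d['centre']);print(q,round(d['confidence'],2),w.round(4),proj(p,w).round())
        for d in outline_of(p,q):
            m=d['region'];ys,xs=np.nonzero(m);print('  o',q,round(d['confidence'],2),m.sum(),xs.min(),xs.max(),ys.min(),ys.max())
print(ctrl.read_state())
```

```text
side 54.835070030083024 313.8921835053824 196.79294181094536 cam [ 0.535 -0.836  0.604]
template_mid 0.98 [ 0.6462 -0.254   0.0131] [373. 251.]
template_mid 0.8 [ 0.427  -0.0179  0.0114] [280. 186.]
template_mid 0.73 [ 0.4433 -0.4086  0.0153] [269. 310.]
  o template_mid 0.94 420 264 295 180 196
  o template_mid 0.77 1259 246 290 297 336
  o template_mid 0.68 1301 351 393 236 270
bed_mark 0.91 [ 0.4674 -0.2609  0.0304] [288. 247.]
  o bed_mark 0.74 1808 260 318 230 268
top 44.94063195843772 317.5612709505275 203.90735166653386 cam [ 0.369 -0.105  1.227]
template_mid 0.69 [ 0.644  -0.2472  0.0134] [374. 173.]
template_mid 0.62 [ 0.4418 -0.4074  0.012 ] [438. 253.]
  o template_mid 0.94 722 423 454 238 266
  o template_mid 0.91 1159 356 394 156 188
  o template_mid 0.59 809 267 296 239 273
bed_mark 0.94 [ 0.4683 -0.2611  0.0303] [380. 240.]
  o bed_mark 0.71 1649 362 400 216 261
{'time': 0.75, 'q': array([ 1.17470486e+00,  5.21723057e-02,  1.40071481e+00, -1.01818125e-05,
        1.68861785e+00, -7.03013767e-02]), 'dq': array([ 0.00125153, -0.00058366,  0.00095011, -0.00025603, -0.00139826,
        0.00101553]), 'joint_efforts': array([ 2.57014062e-04, -3.81481290e+01, -3.60287368e+01, -5.11952703e-05,
       -7.67223332e-05, -5.22773121e-05]), 'position': array([0.16801466, 0.49739748, 0.24533035]), 'tool_rot': array([1.50498843e-05, 1.62176193e-01, 9.86761815e-01, 4.14859906e-05]), 'contact_force': array([-0.14329366,  0.16665589, -0.29622045]), 'wrist_torque': array([-0.02232679,  0.04183214, -0.02393742]), 'finger_force': 0.0, 'gripper_width': 0.0853884512421419}
```

View pics/side0.png

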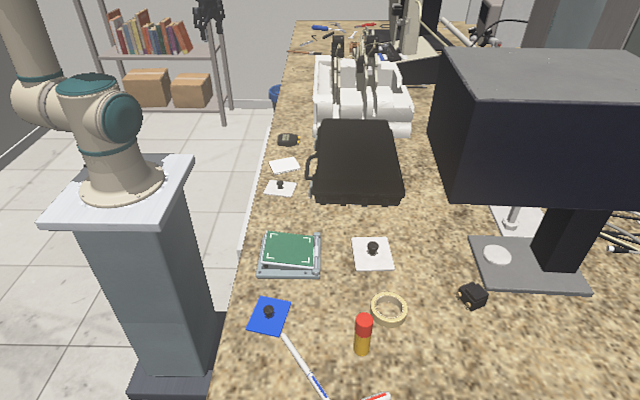

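View pics/top0.png

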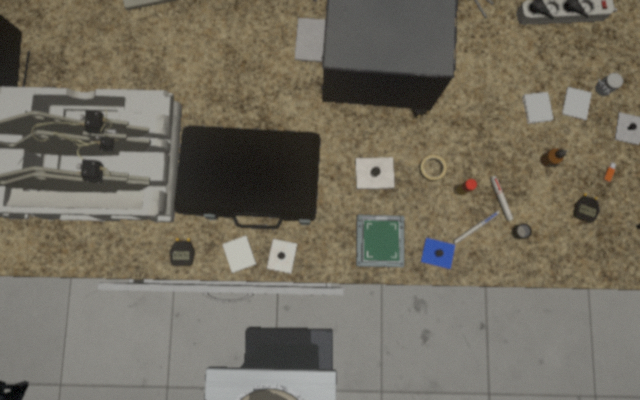

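Candidates: the blue plate at top (438,253) is excluded. The large plate is at (375,172) and the smaller one at (282,256), in front of the case. The smaller one fits; I'll confirm it in a crop and measure yaw and the mat's tilt.

```bash
cat > m.py <<'E'
from h import *
def rect(p,m,z):
    c,_=cv2.findContours(m.astype(np.uint8),0,2);c=max(c,key=cv2.contourArea)[:,0].astype(float)
    w=np.array([atz(p,u,v,z)[:2] for u,v in c]);(ctr,sz,a)=cv2.minAreaRect((w*1000).astype(np.float32))
    b=cv2.boxPoints((ctr,sz,a));e=[b[1]-b[0],b[2]-b[1]];L=max(e,key=np.linalg.norm)
    if L[0]<0:L=-L
    return np.array(ctr)/1000,sz,np.arctan2(L[1],L[0])
E
python3 - <<'E'
from m import *
T=capture('top');S=capture('side')
for p,n in((T,'top'),(S,'side')):
    for q,z in(('template_mid',.004),('bed_mark',.03)):
        for d in outline_of(p,q): print(n,q,round(d['confidence'],2),*rect(p,d['region'],z))
def knob(p):
    u,v=proj(p,[.427,-.018,.015]);u,v=int(u),int(v);g=cv2.cvtColor(p['image'],7)
    m=np.zeros_like(g);m[v-9:v+8,u-8:u+9]=1;m=(m>0)&(g<70);ys,xs=np.nonzero(m);print(m.sum());return xs.mean(),ys.mean()
a,b=knob(T),knob(S);print(a,b,tri((T,a),(S,b)))
def mat(p,x0,x1,y0,y1):
    h=p['image'].astype(int);m=np.zeros(h.shape[:2],bool)
    g=(h[...,1]>h[...,0]+25)&(h[...,1]>h[...,2]+8);m[y0:y1,x0:x1]=g[y0:y1,x0:x1]
    c,_=cv2.findContours(cv2.morphologyEx(m.astype(np.uint8),3,np.ones((5,5))),0,2);c=max(c,key=cv2.contourArea)
    q=cv2.approxPolyDP(cv2.convexHull(c),4,True)[:,0];print(q.tolist());return m
mat(T,350,410,205,275);mat(S,250,330,220,285)
c=lambda p,x,y,w,h:cv2.resize(p['image'][y:y+h,x:x+w,::-1],(400,300),interpolation=2)
cv2.imwrite('pics/crop1.png',np.vstack([np.hstack([c(T,252,226,64,48),c(S,248,164,64,48)]),np.hstack([c(T,344,210,80,60),c(S,250,220,80,60)])]))
E
```

```text
top template_mid 0.75 [ 0.42815851 -0.01469257] (65.37469482421875, 76.248779296875) -0.17044762
top template_mid 0.74 [ 0.44420709 -0.40948941] (76.6796646118164, 62.382713317871094) 1.3574456
top template_mid 0.56 [ 0.64635406 -0.24927921] (82.02777862548828, 100.36973571777344) -1.5495014
top bed_mark 0.68 [ 0.47245468 -0.26303622] (114.39017486572266, 93.8212890625) 0.006289232
side template_mid 0.81 [ 0.64341534 -0.25093045] (84.44344329833984, 102.40558624267578) -1.5275158
side template_mid 0.69 [ 0.42393304 -0.01599478] (70.77965545654297, 76.62667846679688) -0.1337197
side template_mid 0.66 [ 0.44045032 -0.41005341] (76.86690521240234, 63.76572036743164) 1.3529567
side bed_mark 0.79 [ 0.46866376 -0.26499081] (99.14653015136719, 121.46918487548828) -0.111159034
16
7
(np.float64(280.9375), np.float64(255.25)) (np.float64(280.0), np.float64(185.57142857142858)) [ 0.42719042 -0.01528933  0.01055509]
[[366, 221], [397, 222], [398, 259], [365, 258]]
[[267, 232], [312, 236], [312, 265], [263, 260]]
```

View pics/crop1.png

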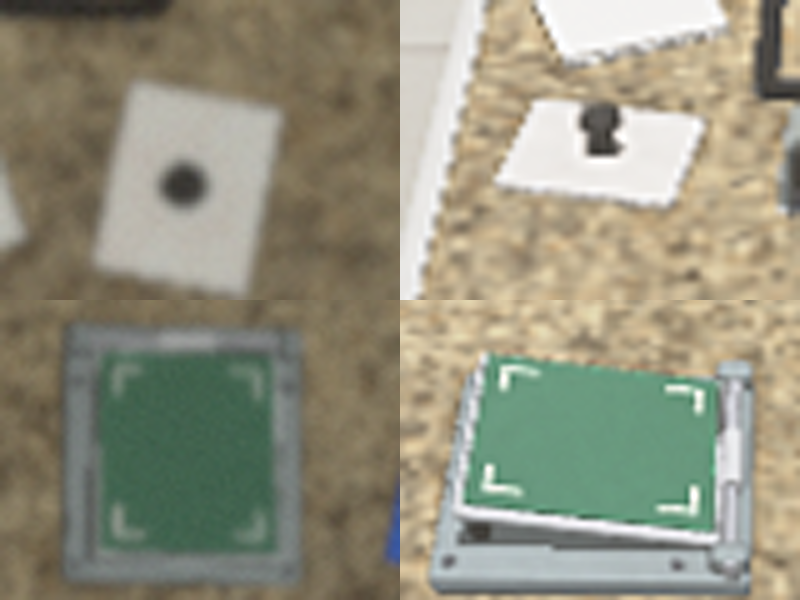

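The crop confirms it: the small bright aluminium plate with a black knob, at top (282,256), next to the plain paper. It isn't blue and is smaller than the plate at (375,172). Next I'll fit the outlines of the plate and the mat in both views.

```bash
cat > fit.py <<'E'
from h import *
from scipy.optimize import least_squares
def quad(soft,box,th):
    x0,x1,y0,y1=box;s=cv2.GaussianBlur(cv2.resize(soft[y0:y1,x0:x1].astype(np.float32),None,fx=8,fy=8,interpolation=cv2.INTER_CUBIC),(0,0),3)
    m=cv2.morphologyEx((s>th).astype(np.uint8),cv2.MORPH_CLOSE,np.ones((41,41)))
    m=cv2.morphologyEx(m,cv2.MORPH_OPEN,np.ones((25,25)))
    c=max(cv2.findContours(m,0,1)[0],key=cv2.contourArea)
    h=cv2.convexHull(c)
    for e in np.arange(4,60,1.):
        q=cv2.approxPolyDP(h,e,True)[:,0]
        if len(q)<=4:break
    P=c[:,0].astype(float);L=[]
    for i in range(4):
        a,b=q[i].astype(float),q[(i+1)%4].astype(float);d=b-a;l=np.linalg.norm(d);d/=l;n=np.array([-d[1],d[0]])
        t=(P-a)@d;k=(abs((P-a)@n)<10)&(t>.15*l)&(t<.85*l)
        vx,vy,px,py=cv2.fitLine(P[k].astype(np.float32),cv2.DIST_HUBER,0,.01,.01).ravel();L.append(np.cross([px,py,1],[px+vx,py+vy,1]))
    o=[]
    for i in range(4):
        x=np.cross(L[i-1],L[i]);x=x[:2]/x[2];o.append((x+.5)/8-.5+[x0,y0])
    return np.array(o)
def matchres(p,q,C):
    u=np.array([proj(p,c) for c in C]);return min(((np.roll(qq,k,0)-u) for qq in(q,q[::-1]) for k in range(4)),key=lambda r:(r**2).sum())
def corners(a,b):return [(a/2*i,b/2*j) for i,j in((1,1),(1,-1),(-1,-1),(-1,1))]
def matpts(v,l):  # cx,cy (level centre), yaw, tilt
    x,y,w,t=v;o=[]
    for i,j in l:
        r=i-.058;hx=.058+np.cos(t)*r+np.sin(t)*.005;z=.017-np.sin(t)*r+np.cos(t)*.005
        o.append([x+np.cos(w)*hx-np.sin(w)*j,y+np.sin(w)*hx+np.cos(w)*j,z])
    return o
def platepts(v):
    x,y,w=v;return [[x+np.cos(w)*i-np.sin(w)*j,y+np.sin(w)*i+np.cos(w)*j,.004] for i,j in corners(.076,.063)]
def green(p):
    h=p['image'].astype(float);return h[...,1]-h[...,0]
def fit(f,v0,obs):
    r=least_squares(lambda v:np.hstack([matchres(p,q,f(v)).ravel() for p,q in obs]),v0,x_scale=.01)
    return r.x.round(4),np.sqrt((r.fun**2).mean()).round(2)
def boxof(p,c,r): u,v=proj(p,c);return int(u-r),int(u+r),int(v-r),int(v+r)
E
python3 - <<'E'
from fit import *
T=capture('top');S=capture('side')
qs=[(p,quad(green(p),boxof(p,[.468,-.261,.03],38),20)) for p in(T,S)]
mf=lambda v:matpts(v,corners(.102,.088))
for o in(qs,qs[:1],qs[1:]):print('mat',fit(mf,[.468,-.262,0,.17],o))
g=lambda p:p['image'].min(2).astype(float)
q2=[(p,quad(g(p),boxof(p,[.427,-.016,.004],20 if p is T else 19),th)) for p,th in((T,140),(S,215))]
for p,q in qs+q2:print(q.round(1).tolist())
for o in(q2,q2[:1],q2[1:]):print('plate',fit(platepts,[.427,-.016,-.18],o))
E
```

```text
mat (array([ 0.4677, -0.2631, -0.002 ,  0.1465]), np.float64(0.44))
mat (array([ 0.4669, -0.2624, -0.0085,  0.2277]), np.float64(0.49))
mat (array([ 0.4673, -0.263 , -0.0036,  0.1408]), np.float64(0.1))
[[363.6, 220.2], [397.6, 221.0], [398.7, 260.1], [363.9, 259.3]]
[[267.1, 230.4], [313.3, 235.8], [312.4, 266.1], [261.7, 260.4]]
[[272.8, 238.8], [296.5, 243.3], [290.3, 273.0], [266.7, 267.6]]
[[269.4, 180.0], [296.0, 182.7], [290.6, 195.7], [263.1, 192.9]]
plate (array([ 0.4265, -0.0162, -0.174 ]), np.float64(0.48))
plate (array([ 0.4272, -0.0163, -0.1795]), np.float64(0.35))
plate (array([ 0.4257, -0.0156, -0.1637]), np.float64(0.47))
```

Request:
jog_arm(
  commands=[
    [[0.5,0.03,-0.055,0,0,0,0],[0.5,0.055,-0.11,0,0,0,0.05],[0.5,0.08,-0.16,0,0,0,0.1],[0.5,0.11,-0.215,0,0,0,0.15],[0.5,0.135,-0.27,0,0,0,0.15],[0.5,0.16,-0.32,-0.01,0,0,0.15],[0.5,0.19,-0.375,-0.03,0,0,0.15],[0.5,0.215,-0.43,-0.06,0,0,0.15],[0.5,0.24,-0.48,-0.1,0,0,0.15],[0.5,0.259,-0.513,-0.14,0,0,0.15],[0.5,0.259,-0.513,-0.16,0,0,0.15],[0.5,0.259,-0.513,-0.16,0,0,0.15],[0.5,0.259,-0.513,-0.16,0,0,0.15]],
  ],
  force=40,
)

```text
time: 2.78
position: [0.4276, -0.0152, 0.0867]
tool_rot: [0.001, 0.087, 0.996, 0.0]
contact_force: [0.1, 0.5, -0.4]
gripper_width: 0.0429
finger_force: 0.0
```

Run:
```python
from fit import *
T=capture('top');S=capture('side');c=lambda p,x,y,w,h:cv2.resize(p['image'][y:y+h,x:x+w,::-1],(400,400),interpolation=2)
print(ctrl.read_state()['position'])
for p in(T,S):print(proj(p,[.427,-.016,.0235]),proj(p,[.4276,-.0152,.073]))
cv2.imwrite('pics/c2.png',np.hstack([c(T,232,205,90,90),c(S,230,120,90,90)]))
```

```text
[ 0.42780567 -0.01515838  0.08698356]
[280.8792533  255.29652522] [279.05130717 253.99480353]
[279.83173639 181.67531413] [278.97078225 165.5207668 ]
```

View pics/c2.png

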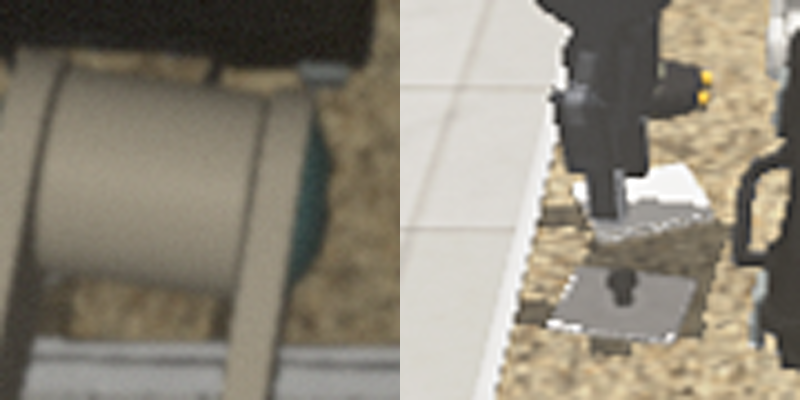

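The side view shows the fingertips straight above the knob at crop (620,285), with the plate still in place. The arm hides the plate from the top camera. I'll go down and grip.

Request:
jog_arm(
  commands=[
    [[0.5,0,-0.001,-0.03,0,0,0],[0.5,0,-0.001,-0.05,0,0,0],[0.5,0,-0.001,-0.064,0,0,0],[0.5,0,-0.001,-0.064,0,0,0],[0.1,0,-0.001,-0.064,0,0,0],[0.1,0,-0.001,-0.064,0,0,0],[0.1,0,-0.001,-0.064,0,0,0],[0.1,0,-0.001,-0.064,0,0,0],[0.1,0,-0.001,-0.064,0,0,0],[0.1,0,-0.001,-0.064,0,0,0]],
  ],
  force=40,
)

```text
time: 4.12
position: [0.4279, -0.0167, 0.0226]
tool_rot: [0.001, 0.088, 0.996, 0.0]
contact_force: [-1.1, 1.1, 6.2]
gripper_width: 0.0172
finger_force: 39.2
```

Request:
jog_arm(
  commands=[
    [[0.1,0,0,0.02,0,0,0],[0.1,0,0,0.05,0,0,0],[0.1,0,-0.03,0.1,0,0,0.03],[0.1,0.005,-0.07,0.12,0,0,0.06],[0.1,0.015,-0.12,0.12,0,0,0.1],[0.1,0.025,-0.17,0.12,0,0,0.14],[0.1,0.035,-0.22,0.11,0,0,0.175],[0.1,0.041,-0.246,0.1,0,0,0.175],[0.1,0.041,-0.246,0.1,0,0,0.175],[0.1,0.041,-0.246,0.1,0,0,0.175]],
  ],
)

```text
time: 5.38
position: [0.4679, -0.262, 0.1214]
tool_rot: [-0.0, 0.0, 1.0, 0.0]
contact_force: [0.2, 0.7, -0.8]
gripper_width: 0.0172
finger_force: 39.3
```

Run:
```python
from fit import *
T=capture('top');S=capture('side')
s=ctrl.read_state();print(s['position'],s['tool_rot'],s['contact_force'],s['gripper_width'])
for d in pinpoint(S,'template_mid'):print(d['confidence'],world(S,d['centre']))
c=lambda p,x,y,w,h:cv2.resize(p['image'][y:y+h,x:x+w,::-1],(400,400),interpolation=2)
cv2.imwrite('pics/c3.png',np.hstack([c(T,340,185,90,90),c(S,240,180,100,100)]))
```

```text
[ 0.4682068  -0.26170926  0.1218705 ] [ 3.23114794e-04 -1.52483809e-04  9.99999935e-01 -5.73005711e-05] [ 0.45714368 -0.73571272 -1.18562357] 0.016827754316392083
0.94 [ 0.44099093 -0.40506588  0.01497438]
```

View pics/c3.png

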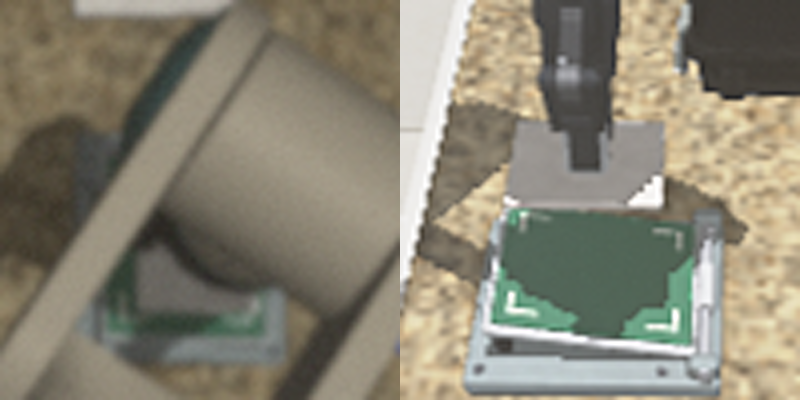

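Run:
```python
from fit import *
S=capture('side')
q=np.array([[266.2,230.6],[305.8,231.7],[306,210.4],[268.8,210]])
f=lambda v:[[x,y,v[3]+np.sin(v[4])*(v[0]-x)] for x,y,_ in platepts(v[:3])]
for r in (least_squares(lambda v:matchres(S,q,f([*v,.103,0])).ravel(),[.468,-.262,0],x_scale=.01),least_squares(lambda v:matchres(S,q,f(v)).ravel(),[.468,-.262,0,.1,0],x_scale=.01)):print(r.x.round(4),np.abs(r.fun).max().round(2),r.fun.reshape(4,2).round(2).tolist())
```

```text
[ 0.4674 -0.2604  0.0142] 0.53 [[-0.28, 0.18], [0.24, 0.53], [0.32, -0.52], [-0.32, -0.19]]
[ 0.4673 -0.2587  0.0318  0.1015  0.0398] 0.2 [[0.01, -0.2], [-0.03, 0.2], [0.05, -0.16], [-0.03, 0.16]]
```

Request:
jog_arm(
  commands=[
    [[0.1,0.002,-0.001,-0.02,0,0.07,-0.01],[0.1,0.004,-0.0015,-0.045,0,0.145,-0.012],[0.1,0.004,-0.0015,-0.06,0,0.145,-0.012],[0.1,0.004,-0.0015,-0.064,0,0.145,-0.012],[0.1,0.004,-0.0015,-0.064,0,0.145,-0.012],[0.1,0.004,-0.0015,-0.064,0,0.145,-0.012]],
  ],
)

```text
time: 6.32
position: [0.4723, -0.2645, 0.0586]
tool_rot: [-0.071, 0.007, 0.997, -0.0]
contact_force: [0.5, 0.0, -0.6]
gripper_width: 0.0172
finger_force: 39.2
```

Run:
```python
from fit import *
S=capture('side')
s=ctrl.read_state();print(s['position'],s['tool_rot'],s['contact_force'],s['gripper_width'])
cv2.imwrite('pics/c4.png',cv2.resize(S['image'][210:285,245:345,::-1],(800,600),interpolation=2))
```

```text
[ 0.47231259 -0.26446468  0.058468  ] [-7.14690267e-02  6.55958866e-03  9.97421132e-01 -4.85144597e-04] [-0.66643437 -0.14587567 -1.28353102] 0.01699765464715058
```

View pics/c4.png

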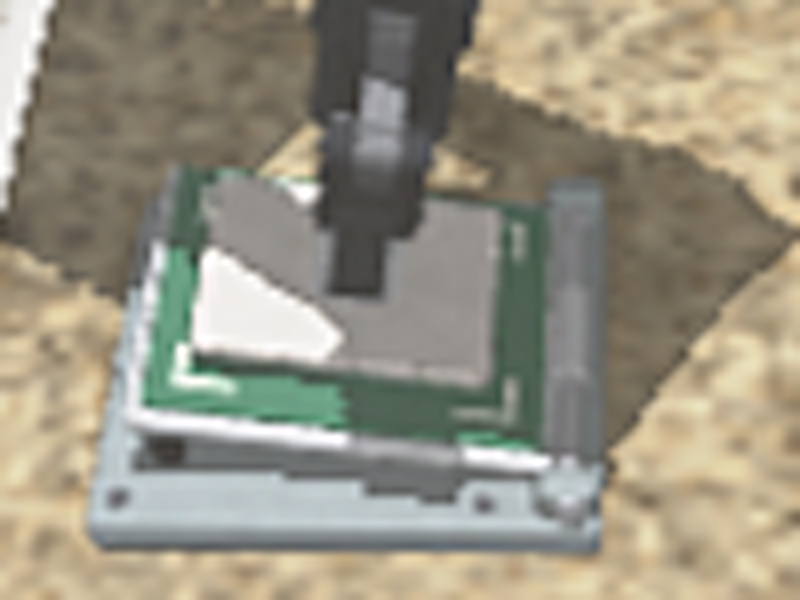

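The plate hovers parallel to the tilted mat, its edges running with the mat's (plate front edge at crop (190,350)-(490,388)). I'll bring it into light contact.

Request:
jog_arm(
  commands=[
    [[0.1,0,0,-0.003,0,0,0],[0.1,0,0,-0.005,0,0,0],[0.1,0,0,-0.005,0,0,0],[0.1,0,0,-0.005,0,0,0]],
  ],
)

```text
time: 6.88
position: [0.472, -0.2641, 0.0523]
tool_rot: [-0.072, 0.006, 0.997, -0.0]
contact_force: [-0.7, 0.2, 0.2]
gripper_width: 0.0165
finger_force: 39.5
```

Run:
```python
from fit import *
S=capture('side')
s=ctrl.read_state();print(s['position'],s['tool_rot'],s['contact_force'],s['wrist_torque'])
cv2.imwrite('pics/c5.png',cv2.resize(S['image'][210:285,245:345,::-1],(800,600),interpolation=2))
```

```text
[ 0.47205045 -0.26413278  0.05234002] [-7.23956743e-02  6.40176749e-03  9.97355445e-01 -1.99521893e-05] [0.69566143 0.25086261 0.03658262] [ 0.01216699 -0.02308242 -0.03227148]
```

View pics/c5.png

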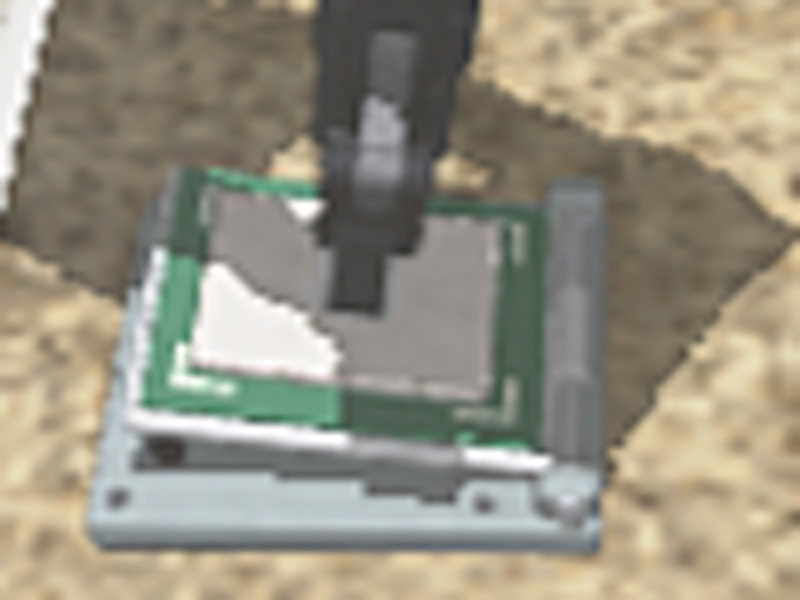

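Run:
```python
from fit import *
S=capture('side')
q=np.array([[190,362],[490,394],[502,215],[208,188]])/8+[245-.44,210-.44]
def f(v,h):
    x,y,w=v;M=[.4677,-.2631,-.002,.1465]
    l=[(x+np.cos(w)*i-np.sin(w)*j,y+np.sin(w)*i+np.cos(w)*j) for i,j in corners(.076,.063)]
    n=np.array([np.sin(.1465),0,np.cos(.1465)]);return [np.array(p)+h*n for p in matpts(M,l)]
for h in(.004,.006,.008):
    r=least_squares(lambda v:matchres(S,q,f(v,h)).ravel(),[0,0,0],x_scale=.01);print(h,r.x.round(4),r.fun.round(2))
```

```text
0.004 [-0.0025  0.0015  0.0197] [ 0.87 -0.5  -0.06  0.34 -0.09  0.14 -0.68 -0.13]
0.006 [-0.0026 -0.0005  0.0198] [ 0.81 -0.46 -0.13  0.3  -0.02  0.12 -0.62 -0.08]
0.008 [-0.0026 -0.0025  0.0198] [ 0.74 -0.43 -0.2   0.26  0.05  0.09 -0.57 -0.03]
```

Request:
jog_arm(
  commands=[
    [[0.1,0.002,-0.001,0.002,0,0,-0.008],[0.1,0.002,-0.001,0,0,0,-0.008],[0.1,0.002,-0.001,-0.001,0,0,-0.008],[0.1,0.002,-0.001,-0.002,0,0,-0.008],[0.1,0.002,-0.001,-0.002,0,0,-0.008]],
  ],
)

```text
time: 7.6
position: [0.4739, -0.2652, 0.051]
tool_rot: [-0.073, 0.01, 0.997, 0.0]
contact_force: [-3.1, 0.6, 5.3]
gripper_width: 0.0171
finger_force: 39.8
```

Request:
jog_arm(
  commands=[
    [[0.1,-0.0009,0,-0.0016,0,-0.029,0],[0.1,-0.0018,0,-0.0032,0,-0.058,0],[0.1,-0.0026,0,-0.0048,0,-0.087,0],[0.1,-0.0035,0,-0.0063,0,-0.116,0],[0.1,-0.0044,0,-0.0079,0,-0.146,0],[0.1,-0.0044,0,-0.009,0,-0.146,0],[0.1,-0.0044,0,-0.009,0,-0.146,0]],
  ],
)

```text
time: 8.48
position: [0.4703, -0.2654, 0.0443]
tool_rot: [0.001, 0.01, 1.0, 0.001]
contact_force: [-6.9, 5.7, 19.6]
gripper_width: 0.0168
finger_force: 41.2
```

Run:
```python
from fit import *
S=capture('side')
s=ctrl.read_state();print(s['position'],s['tool_rot'],s['contact_force'],s['wrist_torque'])
cv2.imwrite('pics/c6.png',cv2.resize(S['image'][210:285,245:345,::-1],(800,600),interpolation=2))
```

```text
[ 0.47033938 -0.26537784  0.04433613] [1.44473208e-03 1.02771043e-02 9.99945977e-01 5.79908773e-04] [-7.2680021   5.62496603 19.03975613] [ 0.86808542  1.23198356 -0.05909949]
```

View pics/c6.png

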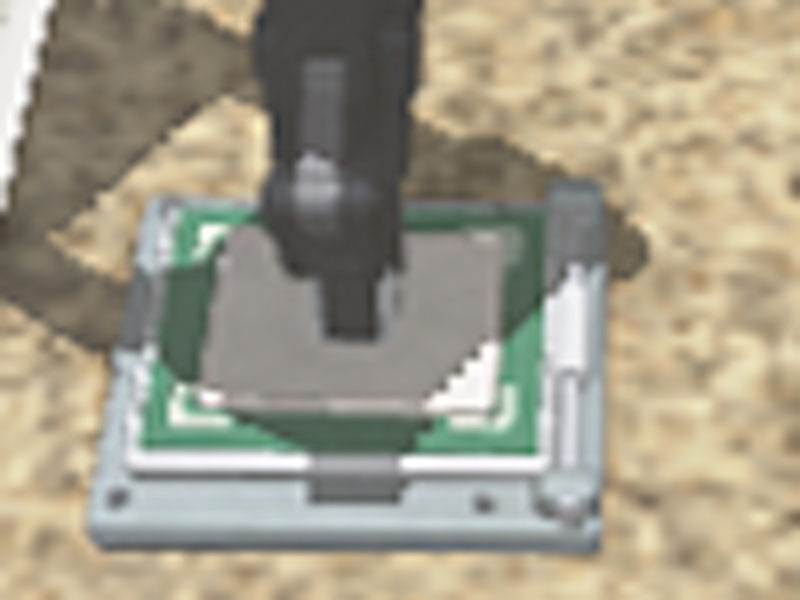

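Run:
```python
from fit import *
S=capture('side')
q=np.array([[200,402],[498,407],[502,230],[228,226]])/8+[245-.44,210-.44]
f=lambda v,z:[[x,y,z] for x,y,_ in platepts(v)]
r=least_squares(lambda v:matchres(S,q,f(v,.026)).ravel(),[.468,-.263,0],x_scale=.01);print(r.x.round(4),r.fun.round(2))
g=quad(green(S),(255,316,230,272),12);print(((g-[245-.44,210-.44])*8).round())
print(fit(lambda v:matpts(v,corners(.102,.088)),[.468,-.262,0,0.],[(S,g)]))
print(fit(lambda v:matpts([*v,0],corners(.102,.088)),[.468,-.262,0],[(S,g)]))
```

```text
[ 4.692e-01 -2.625e-01 -1.000e-04] [-0.51 -0.23  0.02  0.34  0.12  0.19  0.36 -0.32]
[[  232.  -118.]
 [  232. 82875.]
 [  544.   457.]
 [  106.   451.]]
(array([ 0.5191, -1.1881, -0.5598, -0.7595]), np.float64(1560.36))
(array([ 0.5308, -1.1794, -0.7482]), np.float64(1710.11))
```

Request:
jog_arm(
  commands=[
    [[0.1,0,0,0.003,0,0,0],[0.1,-0.0017,-0.0005,0.003,0,0,0],[0.1,-0.0017,-0.0005,0.003,0,0,0],[0.1,-0.0017,-0.0005,0.001,0,0,0],[0.1,-0.0017,-0.0005,-0.001,0,0,0],[0.1,-0.0017,-0.0005,-0.001,0,0,0]],
  ],
)

```text
time: 9.32
position: [0.4684, -0.2658, 0.0441]
tool_rot: [0.001, 0.01, 1.0, 0.001]
contact_force: [-12.5, 8.3, 30.3]
gripper_width: 0.0171
finger_force: 42.3
```

Request:
jog_arm(
  commands=[
    [[0.1,0,0,0.002,0,0,0],[0.1,0,0,0.003,0,0,0],[0.1,0,0,0.003,0,0,0],[0.45,0,0,0.003,0,0,0],[0.45,0,0,0.003,0,0,0],[0.45,0,0,0.003,0,0,0],[0.45,0,0,0.003,0,0,0],[0.45,0,0,0.01,0,0,0],[0.45,0,0,0.04,0,0,0],[0.45,0,0,0.09,0,0,0],[0.45,-0.02,0.06,0.14,0,0,0],[0.45,-0.04,0.12,0.16,0,0,0],[0.45,-0.06,0.18,0.16,0,0,0],[0.45,-0.06,0.22,0.16,0,0,0],[0.45,-0.06,0.22,0.16,0,0,0]],
  ],
)

```text
time: 11.2
position: [0.4077, -0.0426, 0.2015]
tool_rot: [0.002, 0.008, 1.0, 0.001]
contact_force: [-0.1, -1.0, 0.5]
gripper_width: 0.0385
finger_force: 0.0
```

Run:
```python
from fit import *
S=capture('side');T=capture('top')
s=ctrl.read_state();print(s['position'],s['contact_force'])
for p in(S,T):
    for d in pinpoint(p,'template_mid')+pinpoint(p,'bed_mark'):print(round(d['confidence'],2),world(p,d['centre']).round(4))
c=lambda p,x,y,w,h:cv2.resize(p['image'][y:y+h,x:x+w,::-1],(400,400),interpolation=2)
cv2.imwrite('pics/c7.png',np.hstack([c(S,250,215,72,72),c(T,350,210,62,62)]))
```

```text
[ 0.40801987 -0.04539763  0.20089128] [-0.44391085 -0.45314083  0.64430687]
0.9 [ 0.4395 -0.4036  0.014 ]
0.85 [ 0.644  -0.2501  0.015 ]
0.82 [ 0.4648 -0.2642  0.0354]
0.59 [ 0.4651 -0.2604  0.0205]
0.96 [ 0.4654 -0.2646  0.034 ]
0.89 [ 0.4419 -0.4074  0.0124]
0.78 [ 0.644  -0.2452  0.0105]
0.7 [ 0.469  -0.2612  0.0206]
```

View pics/c7.png

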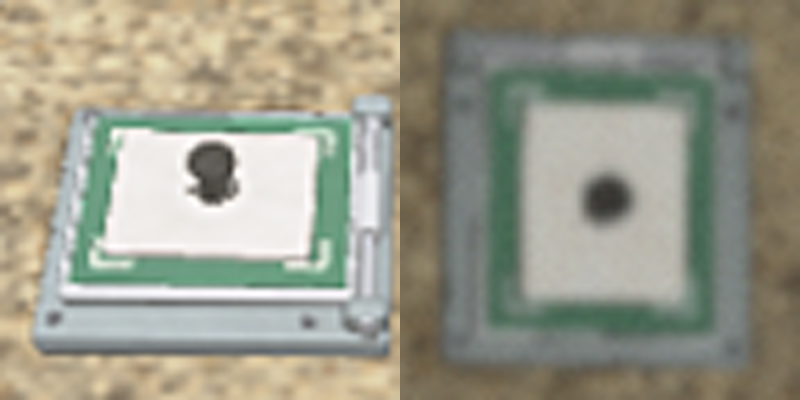

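The plate lies level and inside the white marks. In the top view the margins are 30/30 px front and back and 34/26 px across (about 1 mm off). Its measured height of 0.034–0.035 matches a bed that is fully down, and the gripper is clear.

```bash
python3 -c "
from workcell import ctrl
print(ctrl.job_done())"
```

```text
the job is handed in; nothing more can be done
None
```

I laid the aluminium template on the mat while the bed was still tilted, pressed it down level, let go and handed the job in at about 11 s. It sits centred within the marks to about 1 mm; the judge's verdict was not reported back.

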